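Tip the screw caps into the parts washer

TASK

Load the five orange caps into the parts washer: lift the tray off the cover by its yellow cross bar and set it down on the middle of the blue mat with the caps still in it, flip the red cam lever over towards the robot to free the cover, and slide the cover fully open under the console. Then take the tray by its black end grip, tip all the caps off its open end into the tank, and put the empty tray back flat on the middle of the blue mat; leave the lever free, the cover open, and everything else on the bench where it is.

Things in the scene. Friction and masses are not known exactly. Their poses are not given: they have to be found in the camera images.
- washer: grey and white parts washer, fixed. Origin: on the bench under its tank's centre; x away from the robot, y to the console. Tank block 170 x 170 mm, 70 mm high; open tank 146 (x) x 130 (y) mm centred on the origin, floor 11 mm up. White console from y = 85 to 285 mm, x within 90 mm, 122 mm high (167 mm from y = 185 on).
- tank (a point): centre of the tank's floor, 11 mm above the bench; axes as the washer's
- cover (a joint): slide of the washer's aluminium cover (168 x 158 mm plate, 6 mm thick, top at height 76 mm), m: 0 = shut over the tank, 0.125 = fully open; it slides along the washer's +y into the slot under the console; friction about 1 N
- cover_knob (a point): top centre, 110 mm above the bench, of the black block handle on the cover: 30 mm along washer x, 18 mm along washer y, 34 mm high
- lever (a joint): red cam lever at the front (robot side) of the washer, rad: near 0 = locked, leaning 25 degrees to the washer's +x from vertical; about 1.57 = free, laid over towards the washer's -x (the robot). It turns about an axis along washer y and stays where left. Locked, its steel dog blocks the cover's lug; the cover is freed beyond about 1.1
- lever_tip (a point): centre of the lever's red cross knob (a 20 mm thick cylinder, 26 mm long along washer y), 68 mm from the hinge
- lever_hinge (a point): the lever's hinge point, 56 mm above the bench
- mat: thin blue square mat fixed on the bench, 210 x 210 x 3 mm; origin at the centre of its underside
- tray: loose steel scoop tray, 0.16 kg, 150 mm long (x), 90 mm wide (y), floor 4 mm, walls 26 mm high, 4 mm thick on both sides and the -x end, open at the +x end (spout). Origin: centre of its underside, z up. Starts parked across the shut cover, grip towards the robot
- tray_bar (a point): centre of the tray's yellow cross bar, 14 x 14 mm in section, 90 mm long along tray y, bridging the tray 67 mm above its underside at x = -12 mm
- tray_grip (a point): centre of the tray's black end grip behind the closed end: an upright block 44 mm along tray x, 14 mm along tray y, spanning heights 12 to 50 mm above the tray's underside; this point lies at x = -97 mm, 34 mm up
- tray_spout (a point): middle of the spout's edge, on the tray's floor at x = +75 mm
- cap1: orange cylindrical screw cap, 26 mm across, 16 mm high, 12 g, origin at the centre of its underside; starts in the tray
- cap2: orange cylindrical screw cap, 26 mm across, 16 mm high, 12 g, origin at the centre of its underside; starts in the tray
- cap3: orange cylindrical screw cap, 26 mm across, 16 mm high, 12 g, origin at the centre of its underside; starts in the tray
- cap4: orange cylindrical screw cap, 26 mm across, 16 mm high, 12 g, origin at the centre of its underside; starts in the tray
- cap5: orange cylindrical screw cap, 26 mm across, 16 mm high, 12 g, origin at the centre of its underside; starts in the tray
- spray_can: blue and yellow can, 60 mm across, 170 mm high, loose; leave it alone
- red_cap: red conical lid on the bench, 38 mm across, 34 mm high, loose; not one of the orange caps; leave it alone
- jar: amber jar, 60 mm across, 85 mm high, loose; leave it alone
- well_plate: white well plate, 85 x 127 x 15 mm, loose; leave it alone
- tip_box: box with green lid, 82 x 112 x 57 mm, loose; leave it alone
- marker: black marker pen, 14 mm thick, 110 mm long along its x, loose, origin at its underside; leave it alone
- beaker: glass beaker, 68 mm across, 80 mm high, loose; leave it alone

How it is judged:
By the outcome, as a careful person would: the job done as asked, in the order asked, and still so for the second after the job is handed in, with the robot touching nothing.
It also fails if it takes over 72 s, if anything falls off the work surface, if the arm or the gripper's body presses on something with over 40 N, if the wrist force passes 120 N, or if a joint passes its speed limit or range.

ROBOT

A 6-joint arm with a two-finger parallel gripper is mounted at the origin on the work surface. World frame = base frame: x ahead of the robot, y to its left, z up, the work surface at z = 0. Lengths are in mm, angles in rad, forces in N, time in s.
With the tool pointing down it reaches from about 350 to 875 mm from the base axis. Payload 4.2 kg.
Tool frame: the origin (TCP) lies midway between the tips of the shut fingers; the grasp point (between the pads) lies 19 mm behind it; z points along the fingers, y is the direction in which the jaws open and shut (so a half turn about z gives the same grasp; the last joint's range is limited). The gripper opens to 85 mm and grips with 20 to 120 N. Pads are 22 mm wide; open, the fingers measure 114 mm over their backs; the gripper's body (76 mm by 85 mm) begins 54 mm behind the grasp point. The pads swing forward as they close: fully open they stand 13 mm farther back than shut.
Start: joints at [1.37, 0.385, 0.008, 0, -1.194, -0.259], TCP at [277.322, 560.082, 231.312] pointing down, gripper open.
Joint ranges: [-3.14, 3.14], [-1.21, 2.06], [-1.07, 1.41], [-3.16, 2.05], [-2.99, -0.16], [-3.1, 3.1]. Speed limits (rad/s): [2.79, 2.79, 3.14, 3.14, 3.14, 3.14].

INTERFACE

Orientations are given as a unit quaternion [x, y, z, w].
In Python, from bench import read_state, get_image, job_done, search_frame, regions_of gives the robot as it stands.
- The arm moves only by the tool servo_tool, never from a script. Its arguments are lists of equal length, an entry for each row: "turn": the turn, a rotation vector about the world's x, y, z in rad, a list of three; "dp": the shift along the world's x, y, z in m, a list of three; "fingers": the finger opening in m, from 0 to 0.0854. In form: {"turn": [[rx, ry, rz], ...], "dp": [[tx, ty, tz], ...], "fingers": [fingers, ...]}. A call has exactly 5 rows; each row shifts and turns the pose as measured when the row begins; what a row does not reach is not made up. A row lasts 1/8 s, in which the tool goes at most 62.5 mm and 10.7 degrees, less where a joint would pass 70% of its speed; a pose out of reach is approached as far as the arm can. A call is refused whole if a number of a shift passes 0.0625 or a number of a turn 0.188, either way. A call with a gripper value outside its range is refused whole. The fingers move at their own pace and stop on an object; the grip force is fixed at half the most. Time passes only in rows, so rows that do not move let the fingers close, or fill a call up. It gives the time, the measured TCP pose, the force and the opening at its end, in the units of the state.
- read_state(): the state, without advancing time (a new reading comes with each control period).
- get_image(name): name is "side" or "top"; returns a dict with "img" (420x560x3 uint8, red, green, blue), "vfov" (degrees; the focal length in pixels is half the picture's height over the tangent of half this angle, whatever the lens; pixels are square), "cx", "cy" (the principal point, pixels), "world_from_camera" (4x4, takes a point from camera to world coordinates). Camera axes: x right, y down, z forward; pixel columns grow to the right and rows downward; lengths in mm; the calibration is good to about 2 mm. A picture is of the moment at which its call begins. There is no depth.
- job_done(): hands the job in, once; it reports no verdict.
Trained networks look in the newest picture that a camera, given by its name, has taken for a name from the list of things; names that differ only in an ending like _2 or _b are one class to them, and where a whole thing is asked for, a point or a joint stands for the part that bears it (a point fixed in the world has none). Each returns a list of dicts, best first, with "score" (0 to 1); they miss things now and then, are a little off and sometimes report something else, mostly with a low value. They report only what shows in the picture. A call takes as long as a camera call.
- search_frame(query, camera): "box" ([left, top, width, height] in pixels, round what is visible of it).
- regions_of(query, camera): "region" (420x560 bool, what is visible of it) and "box" ([left, top, width, height] in pixels, round what is visible of it).
The state is a dict: "clock": time; "joints": joint angles; "joint_vel": joint speeds; "joint_efforts": joint torques, N m; "position": TCP position; "ee_rot": TCP orientation; "contact_force": force on the tool from outside, world axes, zero at the start; "wrist_torque": the same for the moment, N m; "gripper_width": finger opening in mm.
Only numpy, scipy, OpenCV 4.12 (cv2) and the standard library are available. Lean on these libraries where they do the work, as an engineer would, in place of code of your own. Each camera call takes 0.05 s, during which the arm holds its last target. There are 200 camera calls.

## Working session

There is one attempt and no reset: what is moved stays moved. The work goes in short steps, Python scripts to look and compute and a tool call to move; the robot and the scene stay as the last step left them, time stands still between calls to the robot, and variables do not carry over. Pictures are saved under pics/ and viewed, about 8 in all and at most 12, crops included, and the job is handed in when it is done.

Besides the shell and the picture viewer there is one more tool, called after "Request:" by a JSON object that holds its "fn" and its "kwargs". servo_tool: Moves the arm, as the interface text tells. Its arguments: {"type":"object","properties":{"turn":{"type":"array","items":{"type":"array","items":{"type":"number"}}},"dp":{"type":"array","items":{"type":"array","items":{"type":"number"}}},"fingers":{"type":"array","items":{"type":"number"}}},"required":["turn","dp","fingers"]}

```bash
ls; mkdir -p pics; cat > h.py <<'E'
import numpy as np, cv2
from bench import *
def proj(d,P):
    W=np.linalg.inv(d["world_from_camera"]);P=np.atleast_2d(P);c=P@W[:3,:3].T+W[:3,3]
    f=210/np.tan(np.radians(d["vfov"])/2)
    return np.c_[d["cx"]+f*c[:,0]/c[:,2],d["cy"]+f*c[:,1]/c[:,2]]
def ray(d,u,v):
    f=210/np.tan(np.radians(d["vfov"])/2);W=np.array(d["world_from_camera"])
    return W[:3,3],W[:3,:3]@np.array([(u-d["cx"])/f,(v-d["cy"])/f,1])
def atz(d,u,v,z):
    o,r=ray(d,u,v);return (o+r*(z-o[2])/r[2]).round(1)
def save(d,n,s=None):
    im=d["img"][:,:,::-1]
    if s: im=im[s[1]:s[3],s[0]:s[2]]; im=cv2.resize(im,None,fx=s[4],fy=s[4],interpolation=cv2.INTER_CUBIC)
    cv2.imwrite("pics/"+n,im)
E
python3 - <<'E'
from h import *
for c in ("top","side"):
    d=get_image(c);save(d,c+"0.png")
    print(c,d["vfov"],d["cx"],d["cy"],np.array(d["world_from_camera"]).round(3).tolist())
    for q,z in (("washer",0),("mat",3),("tray",80),("tray_bar",150),("tray_grip",110),("cover",76),("cover_knob",110),("lever",80),("lever_tip",118),("cap1",95),("spray_can",0)):
        for r in regions_of(q,c)[:(5 if q=="cap1" else 1)]:
            m=r["region"];v,u=np.nonzero(m);rc=cv2.minAreaRect(np.c_[u,v].astype(np.float32))
            print(q,round(r["score"],2),r["box"],np.round(rc[0]),np.round(rc[1]),round(rc[2]),atz(d,u.mean(),v.mean(),z))
print(read_state())
E
```

```text
pics
top 47.93820432810194 283.5873151825019 203.13271789635138 [[0.027, -0.983, 0.181, 326.983], [-0.999, -0.03, -0.015, -2.856], [0.02, -0.181, -0.983, 1217.393], [0.0, 0.0, 0.0, 1.0]]
washer 0.74 [107.8, 109.6, 167.1, 107.4] [194. 164.] [165.  88.] 10 [649.6 246.3   0. ]
mat 0.73 [332.9, 162.5, 86.4, 89.9] [377. 206.] [83. 80.] 8 [ 550.1 -266.5    3. ]
tray 0.97 [209.3, 121.7, 40.7, 81.4] [227. 163.] [42. 77.] 7 [648.5 119.1  80. ]
tray_bar 0.74 [333.4, 160.6, 86.3, 90.9] [377. 206.] [81. 80.] 8 [ 523.3 -234.2  150. ]
tray_grip 0.62 [208.0, 121.8, 42.5, 77.3] [227. 163.] [40. 75.] 9 [642.7 115.1 110. ]
cover 0.84 [205.6, 130.8, 67.7, 81.2] [239. 172.] [64. 76.] 6 [609.3  64.3  76. ]
cover_knob 0.91 [205.9, 132.3, 69.1, 78.0] [239. 172.] [65. 76.] 5 [601.   62.9 110. ]
lever 0.76 [248.9, 192.2, 14.7, 23.9] [254. 203.] [24. 10.] 90 [534.7  53.5  80. ]
lever_tip 0.46 [246.3, 192.0, 9.6, 23.2] [253. 204.] [23. 10.] 90 [527.8  52.4 118. ]
cap1 0.55 [232.5, 161.0, 15.4, 3.8] [238. 162.] [9. 9.] 90 [631.9  93.5  95. ]
cap1 0.48 [234.3, 166.9, 8.1, 14.0] [237. 174.] [11. 10.] 90 [602.8  9
[... 1656 characters left out ...]
: array([ 1.36959280e+00,  3.84685245e-01,  7.90159227e-03, -4.66354011e-05,
       -1.19397714e+00, -2.58587382e-01]), 'joint_vel': array([ 7.82093523e-04, -9.24598496e-04, -1.37680158e-03, -2.59145137e-04,
       -1.06316827e-04,  7.23146258e-05]), 'joint_efforts': array([ 6.94223872e-04, -3.92097294e+01,  1.88610113e+01,  4.19032842e+00,
       -4.52570057e-04,  2.65362303e-06]), 'position': array([277.31392935, 560.0862373 , 231.31468685]), 'ee_rot': array([ 9.73688268e-01, -2.27884084e-01, -2.21826453e-05, -1.71374021e-05]), 'contact_force': array([ 0.04881108, -1.08191371,  0.54924963]), 'wrist_torque': array([ 0.06359124,  0.03675105, -0.02344553]), 'gripper_width': 85.28390867140264}
```

View pictures.

```bash
python3 - <<'E'
import cv2,numpy as np
a=cv2.imread("pics/top0.png");b=cv2.imread("pics/side0.png")
cv2.imwrite("pics/t.png",cv2.resize(a[75:265,100:430],None,fx=2.4,fy=2.4,interpolation=cv2.INTER_CUBIC))
cv2.imwrite("pics/s.png",cv2.resize(b[140:360,150:380],None,fx=2.7,fy=2.7,interpolation=cv2.INTER_CUBIC))
E
```

```text
(no output)
```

View pics/t.png

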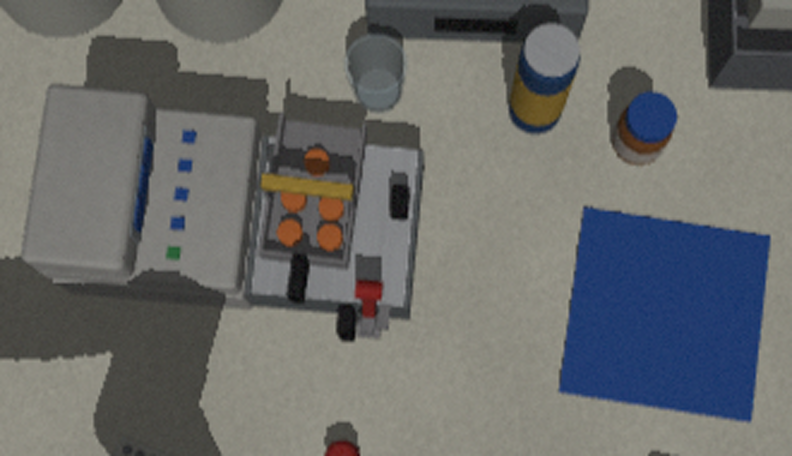

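View pics/s.png

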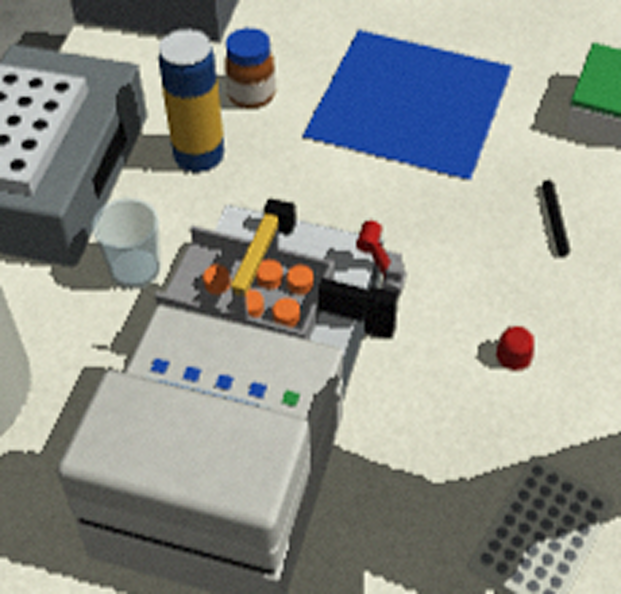

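```bash
cat > fit.py <<'E'
from h import *
from scipy.optimize import least_squares
D={c:get_image(c) for c in("top","side")}
def cm(c,lo,hi,box):
    im=cv2.cvtColor(D[c]["img"],cv2.COLOR_RGB2HSV);m=cv2.inRange(im,lo,hi);k=np.zeros_like(m);x0,y0,x1,y1=box;k[y0:y1,x0:x1]=m[y0:y1,x0:x1];return k
def rect(m):
    n,l,s,ce=cv2.connectedComponentsWithStats(m);i=1+s[1:,4].argmax();v,u=np.nonzero(l==i)
    return cv2.boxPoints(cv2.minAreaRect(np.c_[u,v].astype(np.float32))),s[i,4]
B={"top":(100,75,430,265),"side":(150,140,380,360)}
for c in D:
    for n,lo,hi,z in(("mat",(108,150,60),(125,255,255),3),("bar",(20,120,80),(32,255,255),147)):
        b=B[c]
        if n=="bar": b=(200,130,260,180) if c=="top" else (230,210,260,255)
        p,a=rect(cm(c,lo,hi,b));print(c,n,a,np.array([atz(D[c],*q,z)[:2] for q in p]).tolist(),p.mean(0),atz(D[c],*p.mean(0),z))
# washer fit from hand picks
T=lambda u,v:(100+u/2.4,75+v/2.4)
S=lambda u,v:(150+u/2.7,140+v/2.7)
pk=[("top",(85,-85,70),T(422,150)),("top",(-85,-85,70),T(411,304)),("top",(-85,-85,0),T(408,318)),("top",(90,85,122),T(257,118)),("top",(-90,85,122),T(243,290)),
("side",(90,85,122),S(150,305)),("side",(-90,85,122),S(343,352))]
def wp(p,P):
    c,s=np.cos(p[2]),np.sin(p[2]);P=np.atleast_2d(np.array(P,float));return np.c_[p[0]+c*P[:,0]-s*P[:,1],p[1]+s*P[:,0]+c*P[:,1],P[:,2]]
r=least_squares(lambda p:np.concatenate([proj(D[c],wp(p,P))[0]-q for c,P,q in pk]),[640,100,-.1],loss="soft_l1")
print(r.x,r.fun.round(1).reshape(-1,2).tolist())
def tri(a,b):
    o,r=ray(D["top"],*a);q,s=ray(D["side"],*b);t=np.linalg.lstsq(np.c_[r,-s],q-o,rcond=None)[0];A,Bp=o+t[0]*r,q+t[1]*s;return ((A+Bp)/2).round(1),np.linalg.norm(A-Bp).round(1)
for n,a,b in(("knob",T(400,185),S(281,212)),("bar",T(307,187),S(256,252)),("grip",T(299,268),S(345,295)),("levertip",T(369,293),S(371,234))): print(n,*tri(a,b))
for c in D:
    im=cv2.resize(D[c]["img"][:,:,::-1],None,fx=4,fy=4,interpolation=cv2.INTER_CUBIC)
    for P in ([(85,-85,70),(-85,-85,70),(-85,85,70),(85,85,70)],[(85,-85,0),(-85,-85,0),(-85,285,0)],[(90,85,122),(-90,85,122),(-90,185,122),(90,185,122)],[(90,185,167),(-90,185,167),(-90,285,167),(90,285,167)]):
        cv2.polylines(im,[(proj(D[c],wp(r.x,P))*4+2).astype(int)],len(P)==4,(0,255,0),1)
    x0,y0=(100,100) if c=="top" else (165,195)
    D[c+"o"]=im[y0*4:y0*4+560,x0*4:x0*4+760] if c=="top" else im[y0*4:y0*4+600,x0*4:x0*4+600]
cv2.imwrite("pics/ot.png",D["topo"]);cv2.imwrite("pics/os.png",D["sideo"])
E
python3 fit.py
```

```text
top mat 6076 [[464.3, -147.8], [669.0, -177.4], [642.0, -391.4], [438.4, -355.4]] [377.65607 205.48555] [ 551.9 -267.8    3. ]
top bar 231 [[637.1, 160.8], [652.7, 159.8], [644.2, 71.4], [628.6, 72.6]] [227.36926 152.54616] [640.6 116.2 147. ]
side mat 2640 [[670.2, -176.1], [681.7, -392.9], [442.6, -355.1], [454.1, -149.0]] [300.0901  177.15343] [ 560.2 -262.6    3. ]
side bar 201 [[653.9, 161.7], [646.6, 65.3], [628.9, 71.0], [637.2, 166.5]] [244.387   233.44861] [641.7 117.6 147. ]
[ 6.27621717e+02  9.32485005e+01 -4.54161266e-02] [[-0.1, -0.7], [-0.7, 0.8], [0.8, -0.1], [-1.0, -1.5], [-3.0, -0.6], [2.2, -1.2], [1.1, -2.8]]
knob [649.6  25.7 102. ] 16.4
bar [641.  115.1 144.4] 0.9
grip [560.2 122.7 114.6] 10.8
levertip [543.   51.6 120.3] 3.2Traceback (most recent call last):
  File "fit.py", line 27, in <module>
    for c in D:
             ^
RuntimeError: dictionary changed size during iteration
```

Request:
{"fn": "servo_tool", "kwargs": {"turn": [[0,0,-0.12],[0,0,-0.12],[0,0,-0.12],[0,0,-0.12],[0,0,-0.12]], "dp": [[0.036,-0.044,0],[0.036,-0.044,0],[0.036,-0.044,0],[0.036,-0.044,0],[0.036,-0.044,0]], "fingers": [0.085,0.085,0.085,0.085,0.085]}}

```text
clock: 1.92
position: [459.4, 337.1, 231.2]
ee_rot: [0.86, -0.51, 0.0, -0.001]
contact_force: [1.6, 0.4, -0.7]
gripper_width: 85.2
```

```bash
sed -i 's/^for c in D:\n    im=cv2/X/; s/^for c in D:$/for c in list(D):/; s/x0,y0=(100,100)/x0,y0=(100,90)/' fit.py; python3 fit.py | sed -n 5,9p
```

```text
[ 6.27621717e+02  9.32485005e+01 -4.54161266e-02] [[-0.1, -0.7], [-0.7, 0.8], [0.8, -0.1], [-1.0, -1.5], [-3.0, -0.6], [2.2, -1.2], [1.1, -2.8]]
knob [649.6  25.7 102. ] 16.4
bar [641.  115.1 144.4] 0.9
grip [560.2 122.7 114.6] 10.8
levertip [543.   51.6 120.3] 3.2
```

View pics/ot.png

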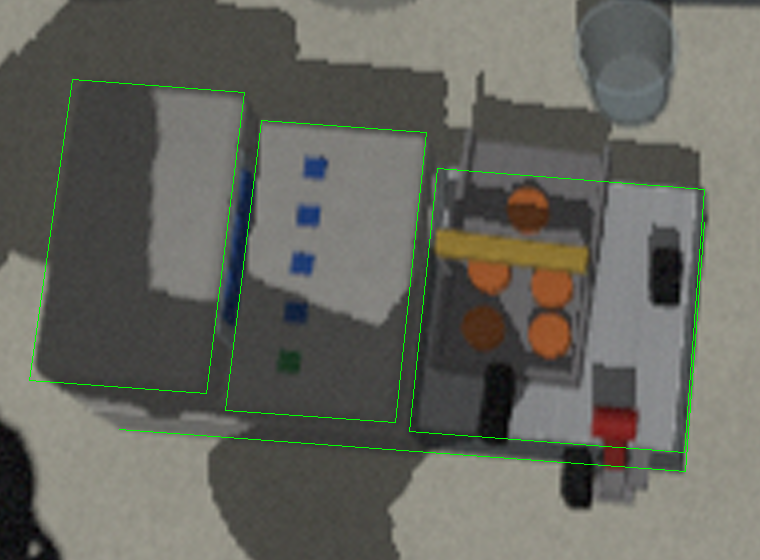

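View pics/os.png

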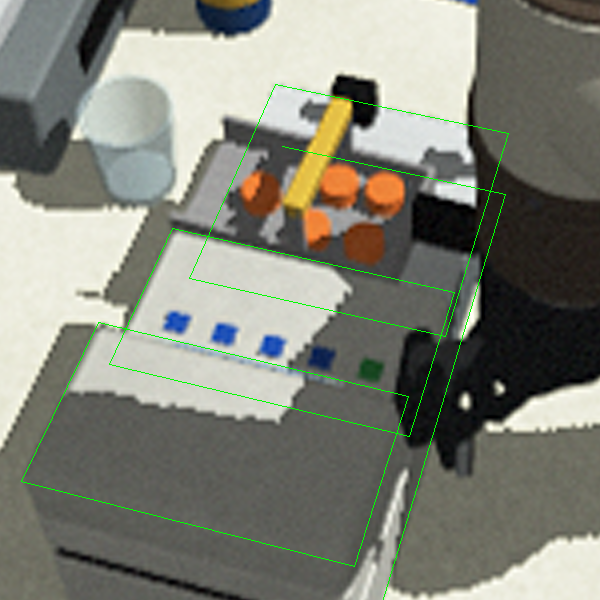

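Request:
{"fn": "servo_tool", "kwargs": {"turn": [[0,0,-0.12],[0,0,-0.12],[0,0,-0.12],[0,0,-0.12],[0,0,-0.12]], "dp": [[0.0363,-0.0443,-0.005],[0.0363,-0.0443,-0.01],[0.0363,-0.0443,-0.01],[0.0363,-0.0443,-0.015],[0.0363,-0.0443,-0.015]], "fingers": [0.085,0.085,0.085,0.085,0.085]}}

```text
clock: 2.65
position: [646.7, 112.1, 177.4]
ee_rot: [-0.666, 0.746, -0.002, 0.004]
contact_force: [0.2, 1.2, 0.1]
gripper_width: 84.8
```

```bash
cat >> h.py <<'E'
def st():
    s=read_state();from scipy.spatial.transform import Rotation as Ro
    R=Ro.from_quat(s["ee_rot"]).as_matrix();print("t",round(s["clock"],2),"p",s["position"].round(1),"jaw",R[:,1].round(3),"tz",R[:,2].round(3),"q",s["joints"].round(2),"F",s["contact_force"].round(1),"g",round(s["gripper_width"],1))
E
python3 - <<'E'
from h import *
st()
d=get_image("top")
print(atz(d,266.3,159,100),atz(d,253.5,196.5,128))
E
```

```text
t 2.65 p [646.7 112.1 177.4] jaw [-0.994  0.112 -0.008] tz [ 0.009  0.002 -1.   ] q [ 0.42  0.47  0.01  0.   -1.1  -0.53] F [0.2 1.2 0.1] g 84.8
[641.2  25.7 100. ] [541.3  51.9 128. ]
```

Request:
{"fn": "servo_tool", "kwargs": {"turn": [[0,0,0.02],[0,0,0],[0,0,0],[0,0,0],[0,0,0]], "dp": [[-0.005,0.003,-0.02],[0,0,-0.02],[0,0,-0.012],[0,0,0],[0,0,0]], "fingers": [0.085,0.085,0.085,0.085,0.02]}}

```text
clock: 3.32
position: [645.6, 109.1, 120.2]
ee_rot: [-0.67, 0.742, -0.003, 0.002]
contact_force: [-0.1, -0.1, 0.7]
gripper_width: 69.8
```

```bash
python3 - <<'E'
from h import *
st()
d=get_image("side");a=cv2.resize(d["img"][190:290,190:340,::-1],None,fx=4,fy=4,interpolation=2)
cv2.imwrite("pics/g1.png",a)
E
```

```text
t 3.33 p [645.6 109.1 120.2] jaw [-0.995  0.102 -0.007] tz [ 0.006 -0.001 -1.   ] q [ 0.42  0.52 -0.06  0.   -0.98 -0.52] F [-0.1 -0.1  0.7] g 69.8
```

View pics/g1.png

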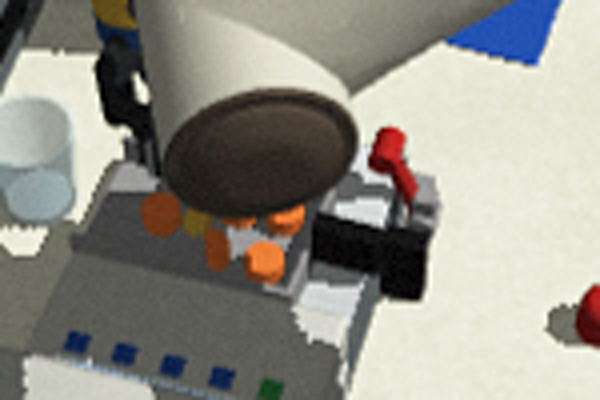

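Request:
{"fn": "servo_tool", "kwargs": {"turn": [[0,0,0],[0,0,0],[0,0,0],[0,0,0],[0,0,0]], "dp": [[-0.004,0.006,0.003],[0,0,0],[0,0,0],[0,0,0],[0,0,0]], "fingers": [0.07,0.06,0.0,0.0,0.0]}}

```text
clock: 4.0
position: [642.2, 116.4, 126.0]
ee_rot: [-0.671, 0.742, -0.003, 0.004]
contact_force: [1.3, 0.8, 1.0]
gripper_width: 12.8
```

Request:
{"fn": "servo_tool", "kwargs": {"turn": [[0,0,0],[0,0,0],[0,0,0],[0,0,0],[0,0,0]], "dp": [[0,0,0],[0,0,0.01],[0,0,0.02],[0,0,0.02],[0,0,0.02]], "fingers": [0.0,0.0,0.0,0.0,0.0]}}

```text
clock: 4.62
position: [639.1, 115.3, 194.1]
ee_rot: [-0.67, 0.742, -0.001, -0.001]
contact_force: [-0.4, 0.1, -1.6]
gripper_width: 12.9
```

```bash
python3 - <<'E'
from h import *
st()
E
```

```text
t 4.62 p [639.1 115.3 194.1] jaw [-0.995  0.102 -0.   ] tz [ 0.    -0.002 -1.   ] q [ 0.43  0.45  0.02  0.   -1.14 -0.53] F [-0.4  0.1 -1.6] g 12.9
```

Request:
{"fn": "servo_tool", "kwargs": {"turn": [[0,0,0],[0,0,0],[0,0,0],[0,0,0],[0,0,0]], "dp": [[0,0,0.025],[0,-0.005,0.02],[-0.008,-0.02,0],[-0.012,-0.04,0],[-0.014,-0.05,0]], "fingers": [0.0,0.0,0.0,0.0,0.0]}}

```text
clock: 5.25
position: [601.8, -1.4, 239.0]
ee_rot: [-0.671, 0.741, 0.001, -0.002]
contact_force: [0.5, -1.0, -2.0]
gripper_width: 12.7
```

Request:
{"fn": "servo_tool", "kwargs": {"turn": [[0,0,0],[0,0,0],[0,0,0],[0,0,0],[0,0,0]], "dp": [[-0.014,-0.052,0],[-0.014,-0.052,0],[-0.013,-0.052,-0.01],[-0.01,-0.045,-0.01],[-0.005,-0.03,-0.01]], "fingers": [0.0,0.0,0.0,0.0,0.0]}}

```text
clock: 5.88
position: [534.0, -243.2, 203.6]
ee_rot: [-0.669, 0.743, 0.005, -0.005]
contact_force: [0.9, -0.2, -2.2]
gripper_width: 12.8
```

```bash
python3 - <<'E'
from h import *
st()
E
```

```text
t 5.88 p [ 534.  -243.2  203.6] jaw [-0.995  0.104  0.014] tz [-0.014  0.001 -1.   ] q [-0.15  0.35 -0.12  0.   -1.12  0.05] F [ 0.9 -0.2 -2.2] g 12.8
```

Request:
{"fn": "servo_tool", "kwargs": {"turn": [[0,0,-0.01],[0,0,-0.01],[0,0,0],[0,0,0],[0,0,0]], "dp": [[0.006,-0.014,-0.02],[0.002,-0.004,-0.035],[0,0,-0.035],[0,0,-0.025],[0,0,-0.01]], "fingers": [0.0,0.0,0.0,0.0,0.0]}}

```text
clock: 6.5
position: [535.7, -264.0, 68.5]
ee_rot: [-0.659, 0.752, 0.01, -0.007]
contact_force: [-0.4, -0.3, -1.8]
gripper_width: 13.1
```

```bash
python3 - <<'E'
from h import *
st()
E
```

```text
t 6.5 p [ 535.7 -264.    68.5] jaw [-0.991  0.132  0.023] tz [-0.023  0.006 -1.   ] q [-0.19  0.51 -0.24 -0.   -0.84  0.06] F [-0.4 -0.3 -1.8] g 13.1
```

Request:
{"fn": "servo_tool", "kwargs": {"turn": [[-0.006,-0.022,0],[0,0,0],[0,0,0],[0,0,0],[0,0,0]], "dp": [[0.005,-0.002,-0.006],[0,0,-0.003],[0,0,-0.003],[0,0,-0.002],[0,0,0]], "fingers": [0.0,0.0,0.0,0.0,0.0]}}

```text
clock: 7.12
position: [540.8, -265.6, 53.6]
ee_rot: [-0.659, 0.752, 0.0, -0.001]
contact_force: [-1.1, 0.9, -2.6]
gripper_width: 12.8
```

```bash
python3 - <<'E'
from h import *
st()
E
```

```text
t 7.12 p [ 540.8 -265.6   53.6] jaw [-0.991  0.131  0.001] tz [-0.001 -0.    -1.   ] q [-0.19  0.52 -0.26  0.   -0.79  0.06] F [-1.1  0.9 -2.6] g 12.8
```

Request:
{"fn": "servo_tool", "kwargs": {"turn": [[0,0,0],[0,0,0],[0,0,0],[0,0,0],[0,0,0]], "dp": [[0,0,-0.002],[0,0,-0.001],[0,0,0],[0,0,0],[0,0,0]], "fingers": [0.0,0.0,0.0,0.03,0.05]}}

```text
clock: 7.75
position: [542.1, -266.0, 53.3]
ee_rot: [-0.66, 0.752, -0.001, 0.0]
contact_force: [0.0, 0.4, 0.7]
gripper_width: 46.7
```

```bash
python3 - <<'E'
from h import *
st()
E
```

```text
t 7.75 p [ 542.1 -266.    53.3] jaw [-0.992  0.13  -0.002] tz [ 0.002 -0.002 -1.   ] q [-0.19  0.53 -0.26  0.   -0.78  0.06] F [0.  0.4 0.7] g 46.7
```

Request:
{"fn": "servo_tool", "kwargs": {"turn": [[0,0,0],[0,0,0],[0,0,0],[0,0,0.02],[0,0,0.02]], "dp": [[0,0,0.03],[0,0,0.05],[0.005,0.02,0.03],[0.007,0.05,0],[0.008,0.06,0]], "fingers": [0.06,0.06,0.0,0.0,0.0]}}

```text
clock: 8.38
position: [562.7, -136.6, 166.3]
ee_rot: [-0.672, 0.74, -0.002, 0.001]
contact_force: [0.2, 0.4, -0.6]
gripper_width: 5.6
```

Request:
{"fn": "servo_tool", "kwargs": {"turn": [[0,0,0.02],[0,0,0],[0,0,0],[0,0,0],[0,0,0]], "dp": [[0.009,0.06,0],[0.009,0.06,0],[0.004,0.03,0],[0.002,0.01,0],[0,0,0]], "fingers": [0.0,0.0,0.0,0.0,0.0]}}

```text
clock: 9.0
position: [588.4, 32.0, 167.2]
ee_rot: [-0.682, 0.731, -0.003, 0.002]
contact_force: [0.8, -0.8, -0.4]
gripper_width: 0.1
```

```bash
python3 - <<'E'
from h import *
st()
d=get_image("side");cv2.imwrite("pics/m1.png",cv2.resize(d["img"][140:290,200:350,::-1],None,fx=4,fy=4,interpolation=2))
E
```

```text
t 9.0 p [588.4  32.  167.2] jaw [-0.998  0.07  -0.008] tz [ 0.008 -0.002 -1.   ] q [ 0.33  0.37 -0.18  0.01 -1.01 -0.4 ] F [ 0.8 -0.8 -0.4] g 0.1
```

View pics/m1.png

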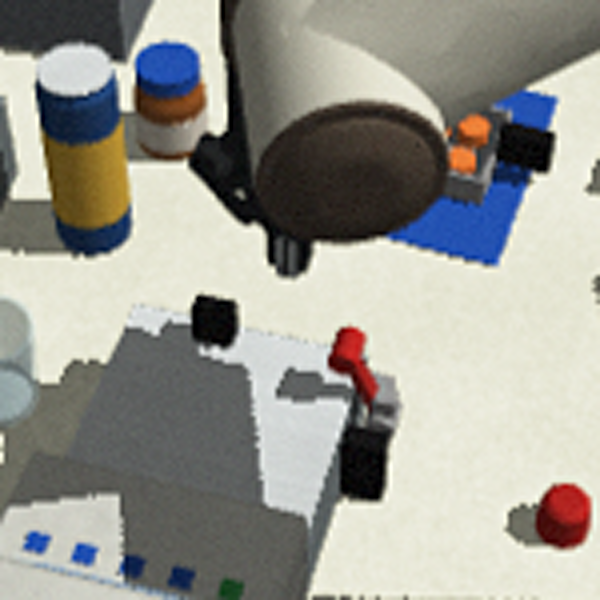

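Request:
{"fn": "servo_tool", "kwargs": {"turn": [[0,-0.008,0],[0,0,0],[0,0,0],[0,0,0],[0,0,0]], "dp": [[-0.004,0.01,-0.02],[-0.004,0.005,-0.025],[0,0,-0.015],[0,0,-0.005],[0,0,0]], "fingers": [0.0,0.0,0.0,0.0,0.0]}}

```text
clock: 9.68
position: [581.1, 40.7, 101.6]
ee_rot: [-0.679, 0.734, -0.007, 0.006]
contact_force: [-0.1, 0.2, 0.3]
gripper_width: 0.0
```

```bash
python3 - <<'E'
from h import *
st()
E
```

```text
t 9.68 p [581.1  40.7 101.6] jaw [-0.997  0.079 -0.019] tz [ 0.019 -0.002 -1.   ] q [ 0.35  0.43 -0.29  0.01 -0.84 -0.44] F [-0.1  0.2  0.3] g 0.0
```

Request:
{"fn": "servo_tool", "kwargs": {"turn": [[0,0.018,0],[0,0,0],[0,0,0],[0,0,0],[0,0,0]], "dp": [[-0.01,0.008,-0.004],[-0.02,0,0],[-0.02,0,0],[-0.02,0,0],[-0.015,0,0]], "fingers": [0.0,0.0,0.0,0.0,0.0]}}

```text
clock: 10.3
position: [501.9, 52.4, 102.8]
ee_rot: [-0.68, 0.734, -0.005, 0.008]
contact_force: [2.6, -0.6, -1.2]
gripper_width: -0.2
```

```bash
python3 - <<'E'
from h import *
st()
E
```

```text
t 10.3 p [501.9  52.4 102.8] jaw [-0.997  0.076 -0.019] tz [ 0.019  0.003 -1.   ] q [ 0.43  0.31 -0.47  0.01 -0.77 -0.51] F [ 2.6 -0.6 -1.2] g -0.2
```

Request:
{"fn": "servo_tool", "kwargs": {"turn": [[0,0.01,0],[0,0,0],[0,0,0],[0,0,0],[0,0,0]], "dp": [[-0.012,-0.002,0],[-0.012,0,-0.005],[-0.01,0,-0.006],[-0.005,0,-0.006],[0,0,0]], "fingers": [0.0,0.0,0.0,0.0,0.0]}}

```text
clock: 10.92
position: [469.2, 52.2, 92.6]
ee_rot: [-0.682, 0.731, -0.008, 0.013]
contact_force: [0.5, -1.0, 2.6]
gripper_width: -0.1
```

```bash
python3 - <<'E'
from h import *
st()
d=get_image("side");cv2.imwrite("pics/m2.png",cv2.resize(d["img"][190:290,250:400,::-1],None,fx=4,fy=4,interpolation=2))
E
```

```text
t 10.93 p [469.2  52.2  92.6] jaw [-0.997  0.069 -0.029] tz [ 0.029  0.005 -1.   ] q [ 0.46  0.27 -0.57  0.01 -0.7  -0.54] F [ 0.5 -1.   2.6] g -0.1
```

View pics/m2.png

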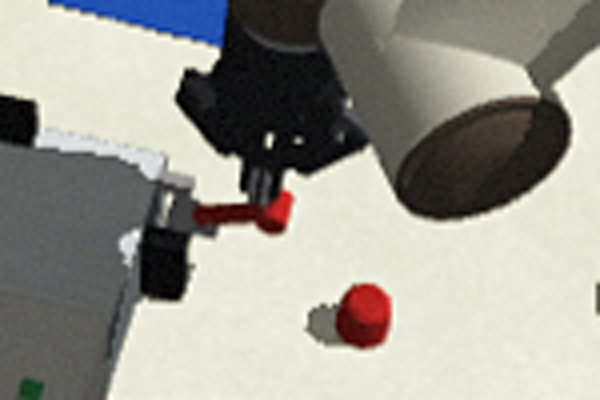

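Request:
{"fn": "servo_tool", "kwargs": {"turn": [[0,0.02,0],[0,0.005,0],[0,0,0],[0,0,0],[0,0,0]], "dp": [[0,0,0.03],[0.01,-0.01,0.035],[0.03,-0.015,0],[0.045,-0.02,0],[0.045,-0.02,0]], "fingers": [0.0,0.0,0.0,0.0,0.0]}}

```text
clock: 11.6
position: [592.0, -15.0, 155.5]
ee_rot: [-0.683, 0.73, 0.006, -0.005]
contact_force: [0.3, 0.9, 0.7]
gripper_width: -0.3
```

```bash
python3 - <<'E'
from h import *
st()
E
```

```text
t 11.6 p [592.  -15.  155.5] jaw [-0.998  0.067  0.015] tz [-0.015  0.002 -1.   ] q [ 0.24  0.4  -0.17 -0.01 -1.02 -0.31] F [0.3 0.9 0.7] g -0.3
```

Request:
{"fn": "servo_tool", "kwargs": {"turn": [[0,-0.015,0],[0,0,0],[0,0,0],[0,0,0],[0,0,0]], "dp": [[0.025,0.003,0],[0.012,0.002,-0.015],[0.005,0,-0.025],[0,0,-0.018],[0,0,-0.003]], "fingers": [0.0,0.0,0.0,0.0,0.0]}}

```text
clock: 12.22
position: [628.5, -11.2, 83.0]
ee_rot: [-0.681, 0.732, 0.008, -0.007]
contact_force: [0.5, -0.6, 0.5]
gripper_width: -0.2
```

```bash
python3 - <<'E'
from h import *
st()
E
```

```text
t 12.22 p [628.5 -11.2  83. ] jaw [-0.997  0.072  0.021] tz [-0.021  0.001 -1.   ] q [ 0.24  0.53 -0.15 -0.01 -0.91 -0.3 ] F [ 0.5 -0.6  0.5] g -0.2
```

Request:
{"fn": "servo_tool", "kwargs": {"turn": [[0,-0.021,0],[0,0,0],[0,0,0],[0,0,0],[0,0,0]], "dp": [[0.013,0,0.004],[0.003,0.01,0],[0,0.02,0],[0.001,0.025,0],[0.001,0.025,0]], "fingers": [0.0,0.0,0.0,0.0,0.0]}}

```text
clock: 12.85
position: [647.4, 71.9, 88.8]
ee_rot: [-0.681, 0.733, -0.001, 0.001]
contact_force: [0.4, -2.7, -0.3]
gripper_width: -0.1
```

```bash
python3 - <<'E'
from h import *
st()
E
```

```text
t 12.85 p [647.4  71.9  88.8] jaw [-0.997  0.074 -0.003] tz [ 0.003  0.    -1.   ] q [ 0.36  0.55 -0.1   0.   -0.92 -0.43] F [ 0.4 -2.7 -0.3] g -0.1
```

Sliding (about 2–3 N). Continue toward the stop.

Request:
{"fn": "servo_tool", "kwargs": {"turn": [[0,0,0],[0,0,0],[0,0,0],[0,0,0],[0,0,0]], "dp": [[0,0.018,0],[0,0.014,0],[0,0.01,0],[0,0.006,0],[0,0.004,0]], "fingers": [0.0,0.0,0.0,0.0,0.0]}}

```text
clock: 13.48
position: [647.6, 129.3, 90.1]
ee_rot: [-0.682, 0.732, -0.002, 0.002]
contact_force: [0.4, -1.1, -0.3]
gripper_width: -0.0
```

```bash
python3 - <<'E'
from h import *
st()
E
```

```text
t 13.47 p [647.6 129.3  90.1] jaw [-0.997  0.071 -0.005] tz [ 0.005  0.    -1.   ] q [ 0.44  0.56 -0.08  0.   -0.93 -0.51] F [ 0.4 -1.1 -0.3] g -0.0
```

Request:
{"fn": "servo_tool", "kwargs": {"turn": [[0,0,0],[0,0,0],[0,0,0],[0,0,0],[0,0,0]], "dp": [[0,0.004,0],[0,0.004,0],[0,0.003,0],[0,0.003,0],[0,0.002,0]], "fingers": [0.0,0.0,0.0,0.0,0.0]}}

```text
clock: 14.1
position: [647.4, 129.6, 90.3]
ee_rot: [-0.679, 0.734, -0.006, -0.008]
contact_force: [1.2, -3.6, 0.6]
gripper_width: -0.2
```

```bash
python3 - <<'E'
from h import *
st()
E
```

```text
t 14.1 p [647.4 129.6  90.3] jaw [-0.997  0.077  0.002] tz [-0.003 -0.019 -1.   ] q [ 0.45  0.57 -0.08  0.02 -0.94 -0.54] F [ 1.2 -3.6  0.6] g -0.2
```

Request:
{"fn": "servo_tool", "kwargs": {"turn": [[0.018,0,0],[0,0,0.05],[0,0,0.17],[0,0,0.17],[0,0,0.17]], "dp": [[0,-0.015,0.01],[0,-0.02,0.05],[-0.02,-0.05,0.02],[-0.024,-0.05,0],[-0.024,-0.05,0]], "fingers": [0.0,0.0,0.0,0.03,0.07]}}

```text
clock: 14.72
position: [578.3, -57.8, 171.7]
ee_rot: [0.861, -0.509, 0.001, 0.002]
contact_force: [-0.1, -0.5, -1.0]
gripper_width: 35.7
```

Request:
{"fn": "servo_tool", "kwargs": {"turn": [[0,0,0.17],[0,0,0.17],[0,0,0.17],[0,0,0.17],[0,0,0.17]], "dp": [[-0.024,-0.045,0],[-0.024,-0.045,0],[-0.024,-0.045,0],[-0.02,-0.02,0],[-0.01,-0.01,0]], "fingers": [0.085,0.085,0.085,0.085,0.085]}}

```text
clock: 15.35
position: [470.4, -229.8, 173.2]
ee_rot: [0.995, -0.098, 0.002, -0.0]
contact_force: [1.1, -0.5, 0.3]
gripper_width: 84.5
```

```bash
python3 - <<'E'
from h import *
st()
d=get_image("top");cv2.imwrite("pics/m3.png",cv2.resize(d["img"][90:270,200:440,::-1],None,fx=3.2,fy=3.2,interpolation=2))
E
```

```text
t 15.35 p [ 470.4 -229.8  173.2] jaw [-0.196 -0.981 -0.001] tz [ 0.004  0.    -1.   ] q [-0.14  0.26 -0.33 -0.   -0.98  1.52] F [ 1.1 -0.5  0.3] g 84.5
```

View pics/m3.png

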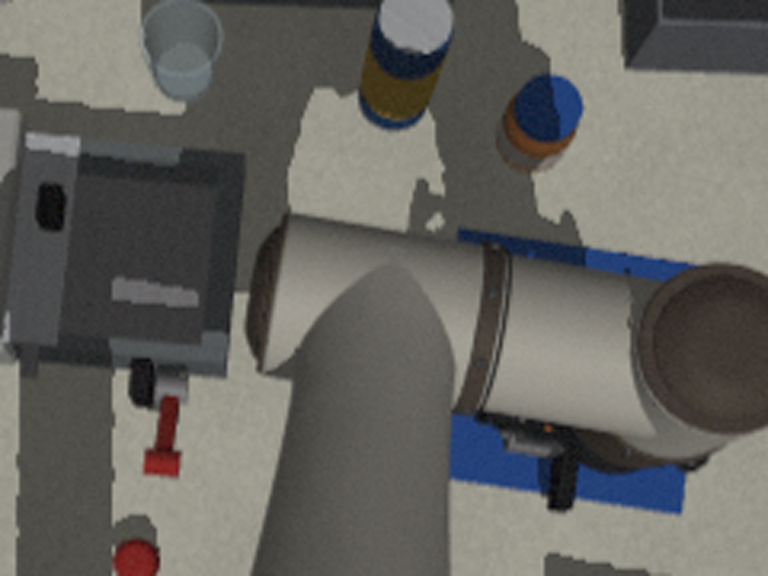

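```bash
python3 - <<'E'
from h import *
d=get_image("top")
print(atz(d,376.6,240.6,53))
for q in ("tray_grip",):
  for c in("top","side"):
    if c=="side": d=get_image(c)
    for r in regions_of(q,c)[:2]:
        print(c,r["score"],r["box"],atz(d,r["box"][0]+r["box"][2]/2,r["box"][1]+r["box"][3]/2,45))
print(proj(get_image("top"),[[457,-255,53]]))
E
```

```text
[ 454.  -253.5   53. ]
top 0.7 [355.8, 225.0, 25.3, 24.0] [ 463.3 -234.8   45. ]
top 0.34 [203.5, 133.4, 20.2, 75.8] [619.9 160.1  45. ]
side 0.56 [274.7, 151.9, 64.8, 39.1] [ 537.1 -250.3   45. ]
[[377.2085739  239.40054993]]
```

Request:
{"fn": "servo_tool", "kwargs": {"turn": [[0,0,0.06],[0,0,0],[0,0,0],[0,0,0],[0,0,0]], "dp": [[-0.012,-0.02,0],[-0.002,-0.003,-0.03],[0,0,-0.03],[0,0,-0.02],[0,0,0]], "fingers": [0.085,0.085,0.085,0.085,0.085]}}

```text
clock: 16.27
position: [462.3, -248.8, 91.5]
ee_rot: [0.998, -0.07, 0.004, -0.0]
contact_force: [0.2, -0.1, 0.6]
gripper_width: 85.1
```

```bash
python3 - <<'E'
from h import *
st()
E
```

```text
t 16.27 p [ 462.3 -248.8   91.5] jaw [-0.14  -0.99  -0.001] tz [ 0.008 -0.    -1.   ] q [-0.19  0.36 -0.43 -0.   -0.77  1.62] F [ 0.2 -0.1  0.6] g 85.1
```

Request:
{"fn": "servo_tool", "kwargs": {"turn": [[0,0.007,0.01],[0,0,0],[0,0,0],[0,0,0],[0,0,0]], "dp": [[-0.007,-0.0055,-0.015],[-0.001,0,-0.022],[0,0,-0.018],[0,0,-0.004],[0,0,0]], "fingers": [0.085,0.085,0.085,0.085,0.085]}}

```text
clock: 16.9
position: [456.1, -254.9, 32.4]
ee_rot: [0.998, -0.064, 0.003, 0.001]
contact_force: [-0.2, -0.4, -0.6]
gripper_width: 85.4
```

```bash
python3 - <<'E'
from h import *
st()
E
```

```text
t 16.9 p [ 456.1 -254.9   32.4] jaw [-0.128 -0.992  0.001] tz [ 0.006 -0.002 -1.   ] q [-0.2   0.45 -0.49  0.   -0.63  1.64] F [-0.2 -0.4 -0.6] g 85.4
```

Request:
{"fn": "servo_tool", "kwargs": {"turn": [[0,0.006,0],[0,0,0],[0,0,0],[0,0,0],[0,0,0]], "dp": [[-0.001,0,-0.01],[0,0,-0.001],[0,0,0],[0,0,0],[0,0,0]], "fingers": [0.085,0.06,0.04,0.0,0.0]}}

```text
clock: 17.52
position: [456.3, -255.3, 22.6]
ee_rot: [0.998, -0.064, 0.002, 0.001]
contact_force: [-0.8, -2.3, 2.4]
gripper_width: 13.2
```

Request:
{"fn": "servo_tool", "kwargs": {"turn": [[0,0,0],[0,0,0],[0,0,0],[0,0,0],[0,0,0]], "dp": [[0,0,0],[0,0,0],[0,0,0.006],[0,0,0.01],[0,0,0.01]], "fingers": [0.0,0.0,0.0,0.0,0.0]}}

```text
clock: 18.15
position: [454.2, -254.7, 48.6]
ee_rot: [0.998, -0.065, -0.001, 0.001]
contact_force: [0.0, -0.1, -2.9]
gripper_width: 13.2
```

```bash
python3 - <<'E'
from h import *
st();print(read_state()["wrist_torque"])
d=get_image("side");cv2.imwrite("pics/m4.png",cv2.resize(d["img"][130:230,230:380,::-1],None,fx=4,fy=4,interpolation=2))
E
```

```text
t 18.15 p [ 454.2 -254.7   48.6] jaw [-0.129 -0.992  0.002] tz [-0.002 -0.001 -1.   ] q [-0.2   0.42 -0.47  0.   -0.68  1.64] F [ 0.  -0.1 -2.9] g 13.2
[-0.02630098  0.15891696  0.01281577]
```

View pics/m4.png

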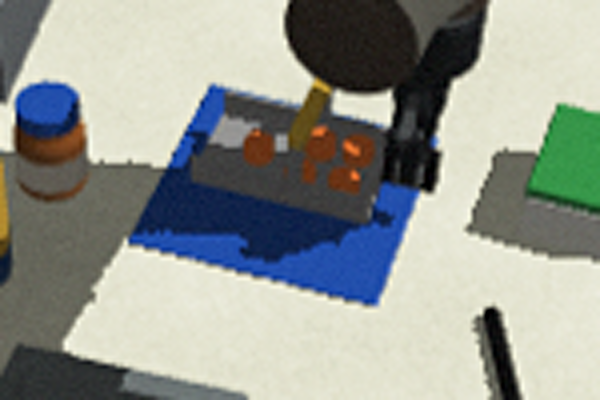

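Request:
{"fn": "servo_tool", "kwargs": {"turn": [[-0.009,-0.07,0],[-0.009,-0.07,0],[0,0,0.02],[0,0,0.02],[0,0,0.02]], "dp": [[0,0,0.03],[0,0.01,0.045],[-0.003,0.025,0.025],[-0.005,0.04,0.005],[-0.006,0.048,0]], "fingers": [0.0,0.0,0.0,0.0,0.0]}}

```text
clock: 18.82
position: [440.5, -131.0, 160.1]
ee_rot: [0.997, -0.037, 0.074, 0.003]
contact_force: [-0.6, 1.0, -3.2]
gripper_width: 13.4
```

```bash
python3 - <<'E'
from h import *
st()
E
```

```text
t 18.82 p [ 440.5 -131.   160.1] jaw [-0.074 -0.997  0.001] tz [ 0.148 -0.012 -0.989] q [ 0.08  0.1  -0.6   0.04 -0.72  1.39] F [-0.6  1.  -3.2] g 13.4
```

Request:
{"fn": "servo_tool", "kwargs": {"turn": [[0,0,0.015],[0,0,0.015],[0,0,0],[0,0,0],[0,0,0]], "dp": [[-0.006,0.048,0],[-0.006,0.048,0],[-0.006,0.045,0],[-0.004,0.03,0],[-0.002,0.015,0]], "fingers": [0.0,0.0,0.0,0.0,0.0]}}

```text
clock: 19.45
position: [413.3, 61.9, 162.8]
ee_rot: [0.997, -0.02, 0.077, 0.0]
contact_force: [-0.1, -0.3, -1.8]
gripper_width: 13.4
```

```bash
python3 - <<'E'
from h import *
st()
d=get_image("side");cv2.imwrite("pics/m5.png",cv2.resize(d["img"][170:330,200:400,::-1],None,fx=3.5,fy=3.5,interpolation=2))
E
```

```text
t 19.45 p [413.3  61.9 162.8] jaw [-0.041 -0.999 -0.003] tz [ 0.153 -0.004 -0.988] q [ 0.61  0.02 -0.72  0.14 -0.71  0.82] F [-0.1 -0.3 -1.8] g 13.4
```

View pics/m5.png

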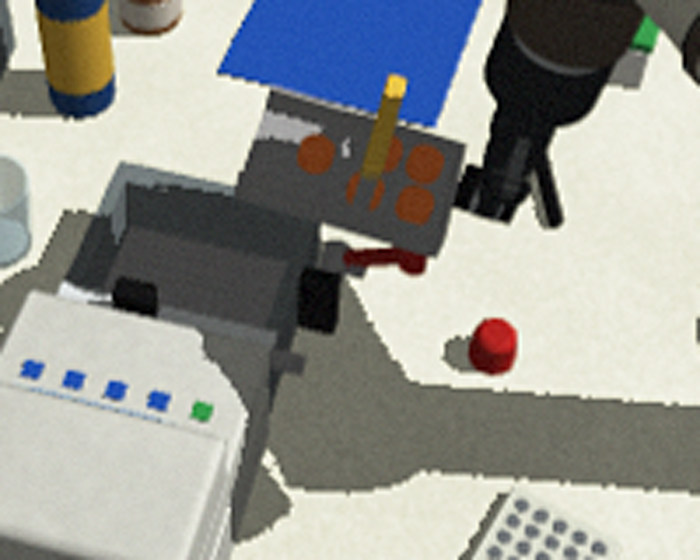

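Request:
{"fn": "servo_tool", "kwargs": {"turn": [[0,0,0],[0,0.04,0],[0.003,0.08,0],[0.003,0.05,0],[0,0,0]], "dp": [[0,0.018,-0.005],[0,0.01,-0.003],[0,0.003,-0.002],[0,0,0],[0,0,0]], "fingers": [0.0,0.0,0.0,0.0,0.0]}}

```text
clock: 20.12
position: [411.8, 94.2, 153.9]
ee_rot: [1.0, -0.02, -0.01, -0.003]
contact_force: [-1.2, -0.8, -1.7]
gripper_width: 12.8
```

```bash
python3 - <<'E'
from h import *
st()
E
```

```text
t 20.12 p [411.8  94.2 153.9] jaw [-0.04  -0.999 -0.005] tz [-0.02   0.006 -1.   ] q [ 0.6   0.13 -0.56 -0.02 -0.9   0.94] F [-1.2 -0.8 -1.7] g 12.8
```

Request:
{"fn": "servo_tool", "kwargs": {"turn": [[0.008,0.165,0],[0.008,0.175,0],[0.008,0.175,0],[0.008,0.175,0],[0.008,0.175,0]], "dp": [[0.007,0,0.006],[0.011,0,0.017],[0.015,-0.001,0.018],[0.02,-0.001,0.018],[0.023,-0.001,0.017]], "fingers": [0.0,0.0,0.0,0.0,0.0]}}

```text
clock: 20.75
position: [483.9, 88.6, 233.9]
ee_rot: [0.899, -0.018, -0.437, -0.014]
contact_force: [0.1, 1.4, -2.8]
gripper_width: 13.1
```

```bash
cat >> h.py <<'E'
def spout():
    from scipy.spatial.transform import Rotation as Ro
    s=read_state();R=Ro.from_quat(s["ee_rot"]).as_matrix();z=-R[:,2];y=R[:,1]*np.sign(R[1,1]);x=np.cross(y,z)
    S=s["position"]+173*x-15.6*z;print("spout",S.round(1),"pitch",np.degrees(np.arcsin(-x[2])).round(1),"xax",x.round(3))
E
python3 - <<'E'
from h import *
st();spout()
E
```

```text
t 20.75 p [483.9  88.6 233.9] jaw [-0.044 -0.999 -0.01 ] tz [-0.785  0.041 -0.618] q [ 0.32  0.63  0.26 -0.33 -2.05  1.2 ] F [ 0.1  1.4 -2.8] g 13.1
spout [578.4  85.9  88.2] pitch 51.9 xax [ 0.617 -0.019 -0.786]
```

Request:
{"fn": "servo_tool", "kwargs": {"turn": [[0.006,0.12,0],[0.005,0.08,0],[0,0,0],[0,0,0],[0,0,0]], "dp": [[0.025,-0.001,0.011],[0.014,0,0.006],[0,0,0],[0,0,0],[0,0,0]], "fingers": [0.0,0.0,0.0,0.0,0.0]}}

```text
clock: 21.38
position: [525.4, 86.9, 247.6]
ee_rot: [0.851, -0.02, -0.524, -0.017]
contact_force: [-0.1, 0.8, -1.5]
gripper_width: 13.3
```

```bash
python3 - <<'E'
from h import *
st();spout()
d=get_image("side");cv2.imwrite("pics/m6.png",cv2.resize(d["img"][170:300,200:370,::-1],None,fx=4,fy=4,interpolation=2))
E
```

```text
t 21.38 p [525.4  86.9 247.6] jaw [-0.051 -0.999 -0.008] tz [-0.892  0.049 -0.45 ] q [ 0.28  0.77  0.48 -0.41 -2.32  1.14] F [-0.1  0.8 -1.5] g 13.3
spout [589.2  84.8  86.1] pitch 63.3 xax [ 0.449 -0.016 -0.893]
```

View pics/m6.png

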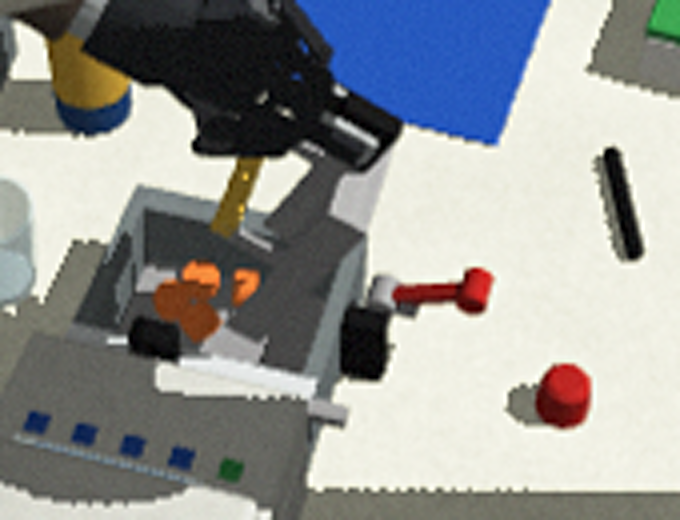

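Request:
{"fn": "servo_tool", "kwargs": {"turn": [[-0.008,-0.12,0],[-0.008,-0.18,0],[-0.008,-0.18,0],[-0.008,-0.18,0],[-0.008,-0.18,0]], "dp": [[-0.005,0,0.02],[-0.015,0,0.01],[-0.02,0,0],[-0.02,0,0],[-0.02,-0.01,0]], "fingers": [0.0,0.0,0.0,0.0,0.0]}}

```text
clock: 22.05
position: [443.8, 77.0, 277.6]
ee_rot: [0.993, -0.021, -0.119, -0.008]
contact_force: [-0.3, 0.0, -1.1]
gripper_width: 13.5
```

```bash
python3 - <<'E'
from h import *
st();spout()
E
```

```text
t 22.05 p [443.8  77.  277.6] jaw [-0.043 -0.999 -0.01 ] tz [-0.237  0.02  -0.971] q [ 0.45  0.18 -0.14 -0.12 -1.46  1.11] F [-0.3  0.  -1.1] g 13.5
spout [608.   70.5 221.4] pitch 13.7 xax [ 0.971 -0.04  -0.237]
```

Request:
{"fn": "servo_tool", "kwargs": {"turn": [[-0.01,-0.15,0],[-0.01,-0.06,0],[0,0,-0.02],[0,0,-0.02],[0,0,-0.02]], "dp": [[0,-0.02,0],[0,-0.04,0],[0.002,-0.05,0],[0.003,-0.052,-0.01],[0.003,-0.052,-0.02]], "fingers": [0.0,0.0,0.0,0.0,0.0]}}

```text
clock: 22.68
position: [441.8, -140.8, 256.5]
ee_rot: [0.999, -0.044, -0.002, -0.002]
contact_force: [0.4, 0.0, -1.9]
gripper_width: 13.5
```

```bash
python3 - <<'E'
from h import *
st();spout()
d=get_image("top")
im=cv2.cvtColor(d["img"],cv2.COLOR_RGB2HSV);m=cv2.inRange(im,(5,170,60),(17,255,255))
n,l,s,c=cv2.connectedComponentsWithStats(m)
for i in range(1,n):
    if s[i,4]>8: print(s[i].tolist(),atz(d,*c[i],20))
for r in regions_of("cap1","top"): print(round(r["score"],2),r["box"])
save(d,"f1.png",(190,100,300,230,5.5))
E
```

```text
t 22.68 p [ 441.8 -140.8  256.5] jaw [-0.088 -0.996 -0.003] tz [-0.004  0.004 -1.   ] q [ 0.04  0.09 -0.32 -0.   -1.16  1.44] F [ 0.4  0.  -1.9] g 13.5
spout [ 614.  -156.   240.1] pitch 0.3 xax [ 0.996 -0.088 -0.005]
[428, 46, 17, 18, 165] [ 977.5 -430.2   20. ]
[249, 153, 17, 15, 92] [660.2  51.2  20. ]
[222, 162, 5, 7, 26] [642.6 137.7  20. ]
[243, 162, 9, 9, 38] [643.3  77.8  20. ]
[255, 172, 9, 7, 37] [619.1  44.3  20. ]
0.48 [255.9, 172.0, 10.4, 8.9]
0.46 [258.2, 159.7, 9.2, 7.0]
```

Request:
{"fn": "servo_tool", "kwargs": {"turn": [[0,0,-0.02],[0,0,-0.02],[0,0,-0.005],[0,0,0],[0,0,0]], "dp": [[0.004,-0.04,-0.03],[0.004,-0.03,-0.03],[0.003,-0.015,-0.035],[0.002,-0.004,-0.035],[0,0,-0.025]], "fingers": [0.0,0.0,0.0,0.0,0.0]}}

```text
clock: 23.4
position: [450.7, -232.9, 101.5]
ee_rot: [0.998, -0.069, -0.001, -0.001]
contact_force: [-0.5, 1.1, -1.7]
gripper_width: 13.2
```

```bash
python3 - <<'E'
from h import *
st();spout()
E
```

```text
t 23.4 p [ 450.7 -232.9  101.5] jaw [-0.138 -0.99  -0.002] tz [-0.002  0.002 -1.   ] q [-0.16  0.33 -0.45 -0.   -0.8   1.59] F [-0.5  1.1 -1.7] g 13.2
spout [ 622.  -256.6   85.4] pitch 0.1 xax [ 0.99  -0.138 -0.002]
```

Request:
{"fn": "servo_tool", "kwargs": {"turn": [[0,0,0],[0,0,0],[0,0,0],[0,0,0],[0,0,0]], "dp": [[0.005,-0.019,-0.02],[0.002,-0.002,-0.02],[0,0,-0.015],[0,0,-0.006],[0,0,0]], "fingers": [0.0,0.0,0.0,0.0,0.0]}}

```text
clock: 24.02
position: [455.9, -251.2, 41.0]
ee_rot: [0.998, -0.066, -0.002, -0.001]
contact_force: [0.2, 0.2, -1.3]
gripper_width: 13.3
```

```bash
python3 - <<'E'
from h import *
st();spout()
E
```

```text
t 24.02 p [ 455.9 -251.2   41. ] jaw [-0.132 -0.991 -0.002] tz [-0.003  0.002 -1.   ] q [-0.19  0.44 -0.48 -0.   -0.66  1.63] F [ 0.2  0.2 -1.3] g 13.3
spout [ 627.3 -274.1   24.8] pitch 0.2 xax [ 0.991 -0.132 -0.004]
```

Request:
{"fn": "servo_tool", "kwargs": {"turn": [[0,0,0],[0,0,0],[0,0,0],[0,0,0],[0,0,0]], "dp": [[0,-0.003,-0.007],[0,0,-0.005],[0,0,-0.003],[0,0,-0.002],[0,0,0]], "fingers": [0.0,0.0,0.0,0.0,0.0]}}

```text
clock: 24.65
position: [457.0, -254.5, 24.5]
ee_rot: [0.998, -0.066, -0.0, -0.001]
contact_force: [0.8, -0.0, -1.5]
gripper_width: 12.8
```

```bash
python3 - <<'E'
from h import *
st();spout()
E
```

```text
t 24.65 p [ 457.  -254.5   24.5] jaw [-0.131 -0.991 -0.001] tz [-0.     0.001 -1.   ] q [-0.2   0.46 -0.49 -0.   -0.62  1.64] F [ 0.8 -0.  -1.5] g 12.8
spout [ 628.5 -277.3    8.9] pitch 0.0 xax [ 0.991 -0.131 -0.   ]
```

Request:
{"fn": "servo_tool", "kwargs": {"turn": [[0,0,0],[0,0,0],[0,0,0],[0,0,0],[0,0,0]], "dp": [[0,0,-0.002],[0,0,-0.001],[0,0,0],[0,0,0],[0,0,0]], "fingers": [0.0,0.0,0.0,0.03,0.085]}}

```text
clock: 25.28
position: [458.5, -254.9, 23.4]
ee_rot: [0.998, -0.065, 0.002, 0.0]
contact_force: [-0.7, -0.3, -0.5]
gripper_width: 46.7
```

Request:
{"fn": "servo_tool", "kwargs": {"turn": [[0,0,0],[0,0,0],[0,0,0],[0,0,0],[0,0,0]], "dp": [[0,0,0],[0,0,0.02],[0,0,0.05],[0,0,0.05],[0,0,0.05]], "fingers": [0.085,0.085,0.085,0.085,0.085]}}

```text
clock: 25.9
position: [455.4, -254.1, 193.4]
ee_rot: [0.998, -0.066, -0.004, -0.001]
contact_force: [0.7, 0.3, -0.2]
gripper_width: 84.9
```

Request:
{"fn": "servo_tool", "kwargs": {"turn": [[0,0,0],[0,0,0],[0,0,0],[0,0,0],[0,0,0]], "dp": [[-0.015,0.03,0.03],[-0.015,0.05,0.03],[-0.01,0.05,0],[-0.01,0.04,0],[0,0,0]], "fingers": [0.085,0.085,0.085,0.085,0.085]}}

```text
clock: 26.52
position: [406.2, -80.6, 260.8]
ee_rot: [0.998, -0.066, 0.004, -0.001]
contact_force: [0.5, -0.0, 0.2]
gripper_width: 84.7
```

```bash
python3 - <<'E'
from h import *
st()
d=get_image("top");s=get_image("side")
a=cv2.resize(d["img"][110:260,200:430,::-1],None,fx=2.6,fy=2.6,interpolation=2)
b=cv2.resize(s["img"][140:260,220:345,::-1],None,fx=2.3,fy=2.3,interpolation=2)
e=cv2.resize(s["img"][205:275,235:325,::-1],None,fx=3,fy=3,interpolation=2)
c=np.zeros((600,600,3),np.uint8);c[:390,:598]=a[:390,:598]
b=b[:210];h=min(210,e.shape[0]);c[390:600,:b.shape[1]]=b;c[390:390+h,300:300+e.shape[1]]=e[:h]
cv2.imwrite("pics/fin.png",c)
E
```

```text
t 26.52 p [406.2 -80.6 260.8] jaw [-0.132 -0.991 -0.003] tz [ 0.008  0.002 -1.   ] q [ 0.2  -0.01 -0.42 -0.   -1.16  1.24] F [ 0.5 -0.   0.2] g 84.7
```

View pics/fin.png

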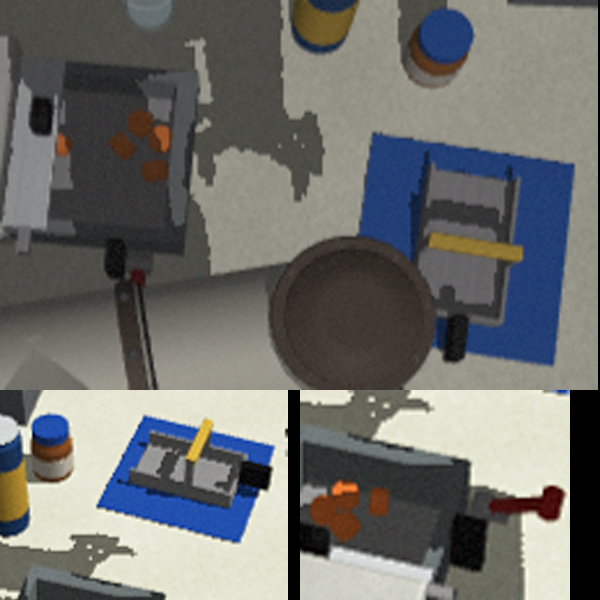

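```bash
python3 -c "
from h import *
print(job_done());st()"
```

```text
the job is handed in; nothing more can be done
None
the job is handed in; nothing more can be done
```

The job is handed in at about 26.5 s of the 72 s. I did the steps in the order asked:
- **Tray:** lifted off the cover by its yellow bar and set on the middle of the mat with all five caps still in it.
- **Lever:** flipped over towards the robot.
- **Cover:** slid open until it would go no further.
- **Caps:** tray taken by its black grip, tipped to about 63° over the tank, then put back on the mat and released.

My last pictures, from both cameras, show:
- All five caps show in the tank. One is partly hidden under the cover's edge.
- The tray is empty, flat and near the mat's centre.
- The lever is laid over and the cover is open.
- The arm is clear of everything.

Three checks were weaker or disagreed:
- **Cover:** I judged it fully open from it stopping with a force of about 3.6 N, and from the pictures. I did not measure the slide.
- **Caps:** the trained network found only two of them in the tank, so the count of five is mine from the picture.
- **Mat:** the side camera placed the mat's centre about 10 mm away from the top camera's estimate. I used the top camera's, which agrees with the last picture.

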